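# Find the clear fuse bay by feel and snap in the new carrier

## Task

Fit the new fuse carrier into the sewing machine's control box. Two of its three bays still have a broken-off carrier end stuck at the bottom, hidden under the spring shutters, so feel for the clear bay with the carrier's foot; push it fully home there until the orange clip snaps over it, then tug it straight up with about 10 newtons (never more than 25) to check that it is held, and let go. Leave the screw jar, thread cone and screwdriver where they are.

Things in the scene. Friction and masses are not known exactly. Their poses are not given: they have to be found in the camera images.
- carrier: new fuse carrier, 50 to 100 g, upright in the stand, loose. Origin under its foot, z up. Brass foot 10 (x) by 16 (y) mm, z 0 to 7; blue shank 14 by 20 mm to z = 50; yellow flange 26 by 32 mm, z 50 to 54; yellow grip tab 12 (x) by 16 (y) mm, z 54 to 104 mm. It fits a bay with its x along the bay's x, either way round
- carrier_seat (a point): centre of the underside of the carrier's flange, on its axis, 50 mm above the foot; frame as the carrier. Home, it meets the bay's mouth point; on a leftover it stops 26 mm higher. The flange meets the clip about 12 mm above home; passing it takes about 6 to 12 N until it snaps just above home. Then the carrier has 1.5 mm of upward play before the clip holds it firmly
- stand: fixed aluminium block 70 by 70 by 40 mm holding the new carrier upright in a pocket 17 by 23 mm (carrier foot 10 mm above the bench); origin at the centre of its underside
- control_box: fixed open grey control box, tray 170 (x) by 230 (y) mm with walls 30 mm high; holds the black socket block 50 (x) by 170 (y) by 70 mm high, centred on the origin, with three bays in a row along y, 50 mm apart. Origin on the bench under the middle bay. Nothing on it is higher than the clips (86 mm)
- bay0 (a point): centre of the mouth of bay0 (the -y one), on the black socket block's top, 70 mm above the bench; z up, axes as the control_box. Bay 17 mm (x) by 23 mm (y), 2.5 mm chamfer, 56 mm deep, closed 5 mm down by a sprung steel shutter that a carrier pushes open with about 1 N and that shuts by itself
- bay1 (a point): centre of the mouth of bay1 (the middle one), on the black socket block's top, 70 mm above the bench; z up, axes as the control_box. Bay 17 mm (x) by 23 mm (y), 2.5 mm chamfer, 56 mm deep, closed 5 mm down by a sprung steel shutter that a carrier pushes open with about 1 N and that shuts by itself
- bay2 (a point): centre of the mouth of bay2 (the +y one), on the black socket block's top, 70 mm above the bench; z up, axes as the control_box. Bay 17 mm (x) by 23 mm (y), 2.5 mm chamfer, 56 mm deep, closed 5 mm down by a sprung steel shutter that a carrier pushes open with about 1 N and that shuts by itself
- latch0: orange snap clip beside bay0, on its +y side. Origin on the box's underside below the bay's centre, axes as the control_box. Its nose (12 mm wide, sloped top) reaches 3.5 mm over the seated flange, underside 75.5 mm and top 86 mm above the bench. It slides back along +y against a light spring and snaps forward by itself
- latch1: orange snap clip beside bay1, on its +y side. Origin on the box's underside below the bay's centre, axes as the control_box. Its nose (12 mm wide, sloped top) reaches 3.5 mm over the seated flange, underside 75.5 mm and top 86 mm above the bench. It slides back along +y against a light spring and snaps forward by itself
- latch2: orange snap clip beside bay2, on its +y side. Origin on the box's underside below the bay's centre, axes as the control_box. Its nose (12 mm wide, sloped top) reaches 3.5 mm over the seated flange, underside 75.5 mm and top 86 mm above the bench. It slides back along +y against a light spring and snaps forward by itself
- jar: amber glass screw jar, 56 mm across, 75 mm high, bystander; origin at the centre of its underside
- cone: green thread cone, 60 mm across, 115 mm high, bystander; origin at the centre of its underside
- screwdriver: screwdriver with a green handle, 170 mm long, lying on the bench, bystander; origin on the bench under it, handle towards its -x
There are look-alikes about, which are no part of the job. Of the things like the carrier, leave any that is black; of the rest the larger one is meant.

How it is judged:
On the way, in this order (a step that is already met when the one before it is completed fails the run):
1. the carrier is fully home in the clear bay, behind the clip (((horizontal distance between carrier_seat and bay0 below 0.0035 m and z of carrier_seat in the frame of bay0 between -0.003 and 0.0025 m) or (horizontal distance between carrier_seat and bay1 below 0.0035 m and z of carrier_seat in the frame of bay1 between -0.003 and 0.0025 m) or (horizontal distance between carrier_seat and bay2 below 0.0035 m and z of carrier_seat in the frame of bay2 between -0.003 and 0.0025 m))), for 0.2 s.
2. the seated carrier is tugged up against the clip with at least 5 N (((horizontal distance between carrier_seat and bay0 below 0.0035 m and z of carrier_seat in the frame of bay0 between -0.003 and 0.0025 m) or (horizontal distance between carrier_seat and bay1 below 0.0035 m and z of carrier_seat in the frame of bay1 between -0.003 and 0.0025 m) or (horizontal distance between carrier_seat and bay2 below 0.0035 m and z of carrier_seat in the frame of bay2 between -0.003 and 0.0025 m)) and (contact force between carrier and latch0 above 5 N or contact force between carrier and latch1 above 5 N or contact force between carrier and latch2 above 5 N)), for 0.1 s.
At the end, for the whole second after the job is handed in: The carrier stands in the clear bay, its flange within 2.5 mm of the socket block's top and within 3.5 mm of the bay's centre, tilted less than 0.06 rad, at rest and released (((horizontal distance between carrier_seat and bay0 below 0.0035 m and z of carrier_seat in the frame of bay0 between -0.003 and 0.0025 m) or (horizontal distance between carrier_seat and bay1 below 0.0035 m and z of carrier_seat in the frame of bay1 between -0.003 and 0.0025 m) or (horizontal distance between carrier_seat and bay2 below 0.0035 m and z of carrier_seat in the frame of bay2 between -0.003 and 0.0025 m)) and angle between carrier's own z axis and vertical below 0.06 rad and linear speed of carrier below 0.01 m/s and contact force between carrier and the fingers below 0.1 N); the robot touches nothing.
It fails at once if the screw jar is shoved or knocked over (moved more than 30 mm) (distance of jar from where it was at the start of the episode above 0.03 m).
It fails at once if the thread cone is shoved or knocked over (moved more than 30 mm) (distance of cone from where it was at the start of the episode above 0.03 m).
It fails at once if the screwdriver is shoved or knocked over (moved more than 30 mm) (distance of screwdriver from where it was at the start of the episode above 0.03 m).
It fails at once if the seated carrier is pulled against its clip with more than 25 N (((horizontal distance between carrier_seat and bay0 below 0.0035 m and z of carrier_seat in the frame of bay0 between -0.003 and 0.0025 m) and contact force between carrier and latch0 above 25 N) or ((horizontal distance between carrier_seat and bay1 below 0.0035 m and z of carrier_seat in the frame of bay1 between -0.003 and 0.0025 m) and contact force between carrier and latch1 above 25 N) or ((horizontal distance between carrier_seat and bay2 below 0.0035 m and z of carrier_seat in the frame of bay2 between -0.003 and 0.0025 m) and contact force between carrier and latch2 above 25 N)).
It also fails if it takes over 58 s, if anything falls off the work surface, if the arm or the gripper's body presses on something with over 40 N, if the wrist force passes 120 N, or if a joint passes its speed limit or range.

## Robot

A 7-joint arm with a two-finger parallel gripper is mounted at the origin on the work surface. World frame = base frame: x ahead of the robot, y to its left, z up, the work surface at z = 0. Lengths are in m, angles in rad, forces in N, time in s.
With the tool pointing down it reaches from about 0.4 to 0.85 m from the base axis. Payload 10.4 kg.
Tool frame: the origin (TCP) lies at the very end of the fingers, on their centre line; the grasp point (between the pads) lies 19 mm behind it (manip.pinch_z is the distance from the TCP to the grasp point, in m); z points along the fingers, y is the line along which they close (so a half turn about z gives the same grasp; the last joint's range is limited). The gripper opens to 85 mm and grips with 20 to 120 N. Pads are 22 mm wide; open, the fingers measure 114 mm over their backs; the gripper's body (76 mm by 85 mm) begins 54 mm behind the grasp point. The pads swing forward as they close: fully open they stand 13 mm farther back than shut.
Start: joints at [-1.232, 0.332, -0.065, 1.46, 0.022, 1.35, -0.088], TCP at [0.221, 0.585, 0.231] pointing down, gripper open.
Joint ranges: [-2.6, 2.6], [-0.5, 2.12], [-1.47, 1.34], [0.16, 2.42], [-1.27, 4.41], [0.06, 2.06], [-2.6, 2.6]. Speed limits (rad/s): [2.22, 2.22, 2.79, 2.79, 3.14, 3.14, 3.14].

## Interface

Orientations are given as a unit quaternion [x, y, z, w].
In Python, from workcell import manip gives the robot as it stands. The module is installed in compiled form; this text tells all that it offers.
- The arm moves only by the shell command python3 -m creep 'ROWS' [OPENING] [FORCE]. ROWS is a JSON object of lists of equal length, an entry for each row: "slide": the shift along the tool's x, y, z in m, a list of three; "twist": the turn about the tool's z in degrees. A call has 1 to 8 rows; each row shifts and turns the commanded pose from where the row before left it, along the tool's axes as they then stand; what a row does not reach is not made up. A row lasts 1/8 s, in which the tool goes at most 62.5 mm and 10.7 degrees, less where a joint would pass 70% of its speed; a pose out of reach is approached as far as the arm can. A call with a gripper value outside its range is refused whole. OPENING is the opening in per cent of the stroke, from 0 (shut) to 100 (fully open), set as the call begins (- or left out, the last holds). The fingers move at their own pace and stop on an object; FORCE is the grip in N (left out, the last holds). Time passes only in rows, so rows that do not move let the fingers close. It gives the time, the measured TCP pose, the force, the opening and the grip force at its end, in the units of the state.
- manip.get_obs(): the state, without advancing time (a new reading comes with each control period).
- manip.camera(name): name is "scene" or "top" or "wrist"; returns (picture, depth): 384x512x3 uint8, blue, green, red; 384x512 float32, m along the optical axis (not along the pixel's ray), 0 where there is no reading.
- manip.camera_params(name): a dict with "intrinsics" (3x3 intrinsics, pixels), "R" (3x3) and "t" (3): a world point X has camera coordinates R X + t. Camera axes: x right, y down, z forward; pixel columns grow to the right and rows downward; lengths in m; the calibration is good to about 2 mm. A picture is of the moment at which its call begins: read the wrist's pose just before it. camera_params takes no time and is no camera call; for the wrist camera it gives the pose at the moment of the call.
- manip.hand_in(): hands the job in; it is judged then, once.
The state is a dict: "clock": time; "joint_pos": joint angles; "joint_velocities": joint speeds; "tau": joint torques, N m; "position": TCP position; "ee_rot": TCP orientation; "ft_force": force on the tool from outside, world axes, zero at the start; "torque": the same for the moment, N m; "grip_width": opening from 0.0 (shut) to 1.0 (fully open); "grasp_force": force on a finger pad.
Only numpy, scipy, OpenCV 4.12 (cv2) and the standard library are available. Lean on these libraries where they do the work, as an engineer would, in place of code of your own. Each camera call takes 0.05 s, during which the arm holds its last target. There are 200 camera calls.

## Working session

There is one attempt and no reset: what is moved stays moved. The work goes in short steps, Python scripts to look and compute and a shell command to move; the robot and the scene stay as the last step left them, time stands still between calls to the robot, and variables do not carry over. Pictures are saved under pics/ and viewed, at most 10 in all, crops included, and the job is handed in when it is done.

```bash
mkdir -p pics; cat > h.py <<'E'
import numpy as np, cv2
from workcell import manip
def ray(c,u,v,z,P=None):
    P=P or manip.camera_params(c);K,R,t=np.array(P["intrinsics"]),np.array(P["R"]),np.array(P["t"]).ravel()
    d=R.T@np.linalg.solve(K,[u,v,1]);o=-R.T@t
    return o+d*(z-o[2])/d[2]
def cloud(c,D,P=None):
    P=P or manip.camera_params(c);K,R,t=np.array(P["intrinsics"]),np.array(P["R"]),np.array(P["t"]).ravel()
    v,u=np.indices(D.shape);p=np.stack([u*D,v*D,D],-1)@np.linalg.inv(K).T
    return (p-t)@R
E
python3 - <<'E'
from h import *
for c in ["top","scene"]:
    I,D=manip.camera(c);cv2.imwrite(f"pics/{c}0.png",I);np.save(f"{c}0.npy",D)
o=manip.get_obs();print(o["clock"],o["position"],o["ee_rot"],o["ft_force"])
E
```

```text
0.1 [0.22113678 0.58422266 0.23058372] [ 1.79914140e-01  9.83682113e-01 -6.30095347e-04 -6.87494198e-05] [ 0.00794855 -0.38353739  0.23498788]
```

View pics/top0.png

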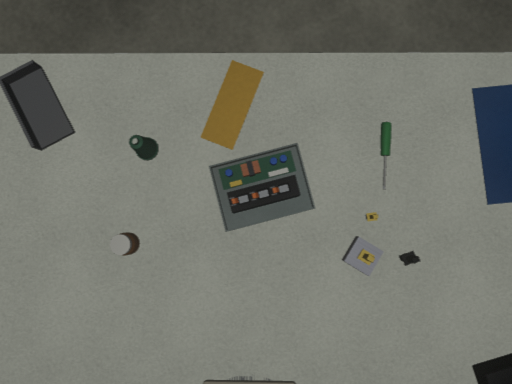

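View pics/scene0.png

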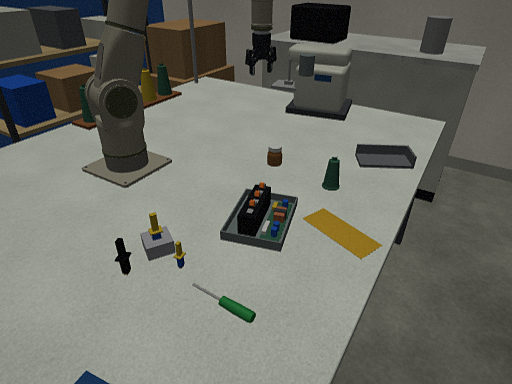

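The top view shows the carrier in its stand at about (367,256), a small look-alike at (372,216), a black one at (410,258), and the box at (262,187). The clips are on the left (+y) of each bay. The jar is at (125,243), the cone at (143,147) and the screwdriver at (385,150).

```bash
python3 - <<'E'
from h import *
I=cv2.imread("pics/top0.png");D=np.load("top0.npy");X=cloud("top",D)
H=cv2.cvtColor(I,cv2.COLOR_BGR2HSV)
def rep(n,m,z):
    k,l,s,c=cv2.connectedComponentsWithStats(m.astype(np.uint8))
    for i in range(1,k):
        if s[i,4]>8:
            p=X[l==i];r=cv2.minAreaRect(np.argwhere(l==i)[:,::-1].astype(np.float32))
            bx=[ray("top",*q,z)[:2].round(4).tolist() for q in cv2.boxPoints(r)]
            print(n,s[i],ray("top",*r[0],z).round(4),bx,np.median(p[:,2]).round(3),p[:,2].max().round(3))
h,s,v=[H[...,i] for i in range(3)]
yel=(h>18)&(h<35)&(s>150)&(v>90); yel[:,:300]=0
rep("yellow flange",yel,.064)
org=(h<17)&(s>120)&(v>100); org[:,:225]=0;org[:,300:]=0;rep("orange",org,.085)
blk=(abs(X[...,2]-.07)<.008); blk[:150]=0;blk[:,:215]=0;blk[215:]=0;blk[:,310:]=0; rep("block top",blk,.07)
print(X[256,367],ray("top",367,256,.114))
c=I[150:280,215:425];cv2.imwrite("pics/c1.png",cv2.resize(c,None,fx=3.8,fy=3.8,interpolation=cv2.INTER_CUBIC))
P=manip.camera_params("wrist");print(P)
E
```

```text
orange [253 161   7  12  55] [ 0.6355 -0.0167  0.085 ] [[0.6472, -0.0082], [0.6498, -0.0192], [0.6238, -0.0252], [0.6212, -0.0142]] 0.037 0.04
orange [241 164   8  12  55] [0.6283 0.0109 0.085 ] [[0.6385, 0.0207], [0.6424, 0.0093], [0.6181, 0.001], [0.6142, 0.0124]] 0.037 0.04
orange [273 188   4   5  18] [ 0.5794 -0.0614  0.085 ] [[0.5842, -0.0579], [0.5842, -0.0649], [0.5747, -0.065], [0.5747, -0.0579]] 0.085 0.089
orange [252 193   5   5  20] [ 0.5673 -0.0131  0.085 ] [[0.572, -0.0083], [0.5721, -0.0178], [0.5626, -0.0179], [0.5626, -0.0084]] 0.084 0.088
orange [232 198   4   6  19] [0.554  0.0352 0.085 ] [[0.5599, 0.0388], [0.56, 0.0317], [0.5481, 0.0316], [0.5481, 0.0387]] 0.084 0.087
block top [ 227  175   74   38 1352] [ 0.5726 -0.0354  0.07  ] [[0.5748, 0.0532], [0.6191, -0.1108], [0.5704, -0.1236], [0.5262, 0.0398]] 0.069 0.078
[ 0.42812761 -0.27261677  0.10459628] [ 0.42875469 -0.27053883  0.114     ]
{'intrinsics': array([[292.80322291,   0.        , 253.16286654],
       [  0.        , 292.80322291, 193.76431487],
       [  0.        ,   0.        ,   1.        ]]), 'R': array([[ 0.35350573,  0.93543176, -0.00106055],
       [ 0.89102956, -0.33638026,  0.30481904],
       [ 0.28478066, -0.10870026, -0.9524097 ]]), 't': array([-0.62455145, -0.03995042,  0.38052912])}
```

View pics/c1.png

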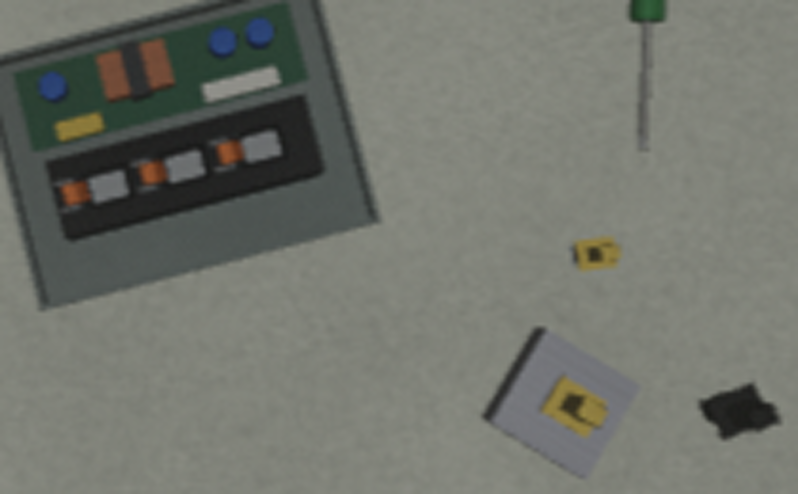

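The crop shows the block's three bays in a row, yawed about 15°. The carrier's flange is at (575,405) in the crop, in a stand yawed about -31°. I'll swing around now, since tool y stays radial along the arc.

```bash
python3 -m creep '{"slide":[[-0.06,-0.006,0],[-0.06,-0.006,0],[-0.06,-0.006,0],[-0.06,-0.006,0],[-0.06,-0.006,0],[-0.06,-0.006,0],[-0.06,-0.006,0],[-0.06,-0.006,0]],"twist":[6.3,6.3,6.3,6.3,6.3,6.3,6.3,6.3]}' 100 60; python3 -m creep '{"slide":[[-0.06,-0.006,0],[-0.06,-0.006,0],[-0.06,-0.006,0],[-0.06,-0.006,0],[-0.06,-0.006,0],[-0.06,-0.006,0],[-0.06,-0.006,0],[-0.06,-0.006,0]],"twist":[6.3,6.3,6.3,6.3,6.3,6.3,6.3,6.3]}'
```

```text
clock: 1.1
position: [0.5315, 0.2327, 0.2309]
ee_rot: [0.583, 0.812, -0.0, -0.0]
ft_force: [0.5, -0.2, -0.3]
grip_width: 1.0
grasp_force: 0.0
clock: 2.1
position: [0.4575, -0.2287, 0.2311]
ee_rot: [0.874, 0.487, -0.0, -0.0]
ft_force: [0.2, -0.4, 0.5]
grip_width: 0.998
grasp_force: 0.0
```

```bash
cat > w.py <<'E'
from h import *
import sys
o=manip.get_obs();P=manip.camera_params("wrist");I,D=manip.camera("wrist")
cv2.imwrite(f"pics/{sys.argv[1]}.png",I);np.savez(sys.argv[1],D=D,pos=o["position"],q=o["ee_rot"],**{k:P[k] for k in P})
E
python3 w.py w1; python3 - <<'E'
from h import *
F=np.load("w1.npz");P={k:F[k] for k in("intrinsics","R","t")};X=cloud("wrist",F["D"],P)
I=cv2.imread("pics/w1.png");H=cv2.cvtColor(I,cv2.COLOR_BGR2HSV);h,s,v=[H[...,i] for i in range(3)]
y=(h>18)&(h<35)&(s>110)&(v>50)
for n,m in(("tab",y&(X[...,2]>.108)),("flange",y&(abs(X[...,2]-.064)<.006)),("stand",abs(X[...,2]-.04)<.005)):
    k,l,st,c=cv2.connectedComponentsWithStats(m.astype(np.uint8))
    if k<2: continue
    i=1+st[1:,4].argmax();p=X[l==i];r=cv2.minAreaRect(p[:,:2].astype(np.float32)*1000)
    print(n,st[i],r,np.median(p[:,2]))
print(F["pos"])
E
```

```text
tab [245 235  13  17 165] ((425.4764404296875, -276.4352722167969), (15.620793342590332, 11.957246780395508), 60.282413482666016) 0.1144939575272925
flange [240 212  23  26 349] ((424.88360595703125, -276.96209716796875), (31.664461135864258, 25.14716911315918), 60.15152359008789) 0.06461377195834479
stand [ 222  188   59   55 2416] ((425.335205078125, -276.587890625), (70.76874542236328, 70.05487823486328), 59.046348571777344) 0.04059391027765888
[ 0.45748385 -0.22866864  0.23106785]
```

View pics/w1.png

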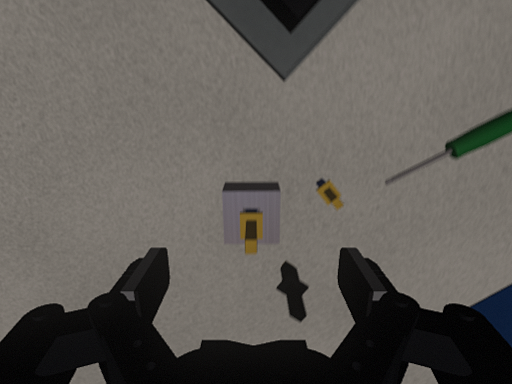

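The wrist view has the carrier at (250,230), upright in the stand; depth puts it at (0.4253, -0.2766) with yaw about -30°. The small one and the black one are clear of the fingers.

```bash
python3 -m creep '{"slide":[[-0.029,-0.001,0.01],[-0.029,-0.001,0.02],[0,0,0.035],[0,0,0.035],[0,0,0.03],[0,0,0.019],[0,0,0],[0,0,0]],"twist":[-1.8,0,0,0,0,0,0,0]}' 60; python3 -m creep '{"slide":[[0,0,0],[0,0,0],[0,0,0],[0,0,0]],"twist":[0,0,0,0]}' 0 80
```

```text
clock: 3.15
position: [0.4278, -0.276, 0.083]
ee_rot: [0.865, 0.502, 0.0, 0.0]
ft_force: [0.2, -0.3, -0.4]
grip_width: 0.597
grasp_force: 0.0
clock: 3.65
position: [0.4277, -0.2758, 0.0829]
ee_rot: [0.865, 0.502, 0.0, 0.0]
ft_force: [-1.7, 1.6, 5.8]
grip_width: 0.126
grasp_force: 78.1
```

```bash
python3 -m creep '{"slide":[[0,0,-0.02],[0,0,-0.04],[0,0,-0.04],[0,0,-0.04],[0,0,0]],"twist":[0,0,0,0,0]}'; python3 -m creep '{"slide":[[0.048,-0.007,0],[0.0487,-0.002,0],[0.0486,0.0036,0],[0.048,0.009,0],[0.0465,0.0142,0],[0.0447,0.0194,0],[0.0422,0.0243,0],[0,0,0]],"twist":[-6.4,-6.4,-6.4,-6.4,-6.4,-6.4,-6.4,0]}'; python3 w.py w2
python3 - <<'E'
from h import *
F=np.load("w2.npz");P={k:F[k] for k in("intrinsics","R","t")};X=cloud("wrist",F["D"],P)
I=cv2.imread("pics/w2.png");H=cv2.cvtColor(I,cv2.COLOR_BGR2HSV);h,s,v=[H[...,i] for i in range(3)]
for n,m in(("shutter",(s<60)&(v>60)&(abs(X[...,2]-.065)<.006)),("orange",(h<17)&(s>120)&(X[...,2]>.06)),("block",abs(X[...,2]-.07)<.004)):
    k,l,st,c=cv2.connectedComponentsWithStats(m.astype(np.uint8))
    for i in range(1,k):
        if st[i,4]>60:
            p=X[l==i];r=cv2.minAreaRect(p[:,:2].astype(np.float32)*1000);print(n,st[i],np.round(r[0],1),np.round(r[1],1),round(r[2],1),np.median(p[:,2]).round(4))
y=(h>18)&(h<35)&(s>110)&(v>50);y[:150]=0
print(F["pos"],F["q"],manip.get_obs()["ft_force"],manip.get_obs()["grip_width"])
E
```

```text
clock: 4.28
position: [0.4287, -0.2766, 0.2252]
ee_rot: [0.865, 0.502, 0.002, 0.002]
ft_force: [-0.0, 0.1, -0.8]
grip_width: 0.123
grasp_force: 78.1
clock: 5.28
position: [0.5506, 0.0465, 0.2207]
ee_rot: [0.605, 0.796, -0.0, -0.001]
ft_force: [-0.6, -1.3, -0.9]
grip_width: 0.125
grasp_force: 78.1
orange [249 185  13  14 166] [553.8  40.6] [12.3 26.2] 15.0 0.086
block [461   0  31   9 129] [695. 251.] [24.2  5. ] 5.8 0.0698
block [ 232  176   48   63 1267] [561.1  16.4] [50.  69.7] 15.0 0.0706
block [242 303  24  11 263] [ 593.3 -107.2] [27.9 16.1] 15.7 0.0705
[0.55055986 0.04648571 0.22065729] [ 6.05235358e-01  7.96045884e-01 -4.65258926e-04 -9.46353298e-04] [ 0.76021474  0.0637892  -0.6515321 ] 0.12514093150076686
```

View pics/w2.png

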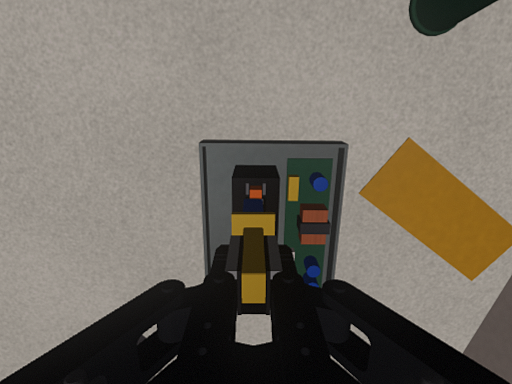

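The wrist camera now looks toward +y. The held carrier is at (253,220-310), latch2 is at (255,192) and the block end at (255,170). I'll measure the carrier in the hand.

```bash
python3 - <<'E'
from h import *
F=np.load("w2.npz");P={k:F[k] for k in("intrinsics","R","t")};X=cloud("wrist",F["D"],P)
I=cv2.imread("pics/w2.png");H=cv2.cvtColor(I,cv2.COLOR_BGR2HSV);h,s,v=[H[...,i] for i in range(3)]
y=(h>18)&(h<35)&(s>110)&(v>30);y[:205]=0
from scipy.spatial.transform import Rotation as Ro
x=Ro.from_quat(F["q"])
for n,m in(("fl",y&(X[...,2]>.19)&(X[...,2]<.21)),("tab",y&(X[...,2]>.235))):
    p=X[m]
    if len(p)<10: print(n,len(p));continue
    l=x.inv().apply(p-F["pos"])*1000
    print(n,len(p),l.min(0).round(1),l.max(0).round(1),np.median(l,0).round(1))
b=(h>100)&(h<130)&(s>100);b[:,:235]=0;b[:,275:]=0;b[:195]=0;b[225:]=0
l=x.inv().apply(X[b]-F["pos"])*1000;print(l.min(0),l.max(0))
E
```

```text
fl 930 [  0.5 -12.9  10.8] [14.8 12.9 22.5] [ 8.7 -0.2 18.3]
tab 1232 [  -9.9   -5.3 -143.3] [ 78.3   5.4 -14.3] [  3.7  -0.1 -31.3]
[ 6.93047354 -7.17823551 37.36753217] [ 8.80379578  6.17326284 64.55216672]
```

```bash
python3 - <<'E'
from h import *
F=np.load("w2.npz");P={k:F[k] for k in("intrinsics","R","t")};X=cloud("wrist",F["D"],P)
I=cv2.imread("pics/w2.png");H=cv2.cvtColor(I,cv2.COLOR_BGR2HSV);h,s,v=[H[...,i] for i in range(3)]
from scipy.spatial.transform import Rotation as Ro
b=(h>100)&(h<130)&(s>100);b[:,:235]=0;b[:,275:]=0;b[:195]=0;b[225:]=0
l=Ro.from_quat(F["q"]).inv().apply(X[b]-F["pos"])*1000;print(len(l),np.polyfit(l[:,2],l[:,0],1))
E
python3 -m creep '{"slide":[[-0.015,0.001,0.01],[-0.0155,0.0013,0.02],[0,0,0.02],[0,0,0.015],[0,0,0.006],[0,0,0]],"twist":[0.5,0,0,0,0,0]}'
```

```text
243 [-5.43308953e-04  8.07304130e+00]
clock: 6.08
position: [0.5605, 0.0128, 0.1512]
ee_rot: [0.612, 0.791, -0.0, -0.0]
ft_force: [0.0, 0.5, -1.2]
grip_width: 0.123
grasp_force: 78.1
```

```bash
cat > rel.py <<'E'
from h import *
import sys
from scipy.spatial.transform import Rotation as Ro
F=np.load(sys.argv[1]+".npz");P={k:F[k] for k in("intrinsics","R","t")};X=cloud("wrist",F["D"],P)
I=cv2.imread(f"pics/{sys.argv[1]}.png");H=cv2.cvtColor(I,cv2.COLOR_BGR2HSV);h,s,v=[H[...,i] for i in range(3)]
L=Ro.from_quat(F["q"]).inv().apply((X-F["pos"]).reshape(-1,3)).reshape(X.shape)*1000
y=(h>18)&(h<35)&(s>110)&(v>30)&(abs(L[...,2]-18.5)<3)&(abs(L[...,0])<25)&(abs(L[...,1])<25)
p=L[y];print("flange",np.percentile(p,1,0).round(1),np.percentile(p,99,0).round(1))
for n,m in(("orange",(h<17)&(s>120)&(X[...,2]>.078)),("block",abs(X[...,2]-.07)<.004)):
    k,l,st,c=cv2.connectedComponentsWithStats(m.astype(np.uint8))
    for i in range(1,k):
        if st[i,4]>60:
            p=L[l==i];r=cv2.minAreaRect(p[:,:2].astype(np.float32));print(n,st[i],np.round(r[0],1),np.round(r[1],1),round(r[2],1),p.min(0).round(1),p.max(0).round(1))
print(F["pos"],manip.get_obs()["ft_force"],manip.get_obs()["clock"])
E
python3 -m creep '{"slide":[[0.0049,0.0014,0],[0,0,0],[0,0,0]],"twist":[-0.5,0,0]}'; python3 w.py w3; python3 rel.py w3
```

```text
clock: 6.45
position: [0.5609, 0.0184, 0.1516]
ee_rot: [0.608, 0.794, 0.0, 0.0]
ft_force: [-0.0, -0.1, -0.8]
grip_width: 0.129
grasp_force: 78.1
flange [  0.8 -12.7  16.1] [14.4 12.5 21.1]
orange [245 175  16  18 274] [44.2 -0.4] [68.  11.4] 0.3 [  10.3   -6.3 -143.3] [78.2  5.1 73.6]
block [ 221  161   64   83 2909] [-2.7 -0.5] [50.1 70.7] 89.9 [-38.1 -25.6  77.6] [32.6 24.5 85.6]
block [ 236  303   36   35 1036] [-118.1    0.4] [39.2 33.4] 0.4 [-137.8  -16.4   79.4] [-98.6  17.   85.6]
[0.56088656 0.01839998 0.15161403] [-0.78411078  0.34946048 -0.80255848] 6.5
```

View pics/w3.png

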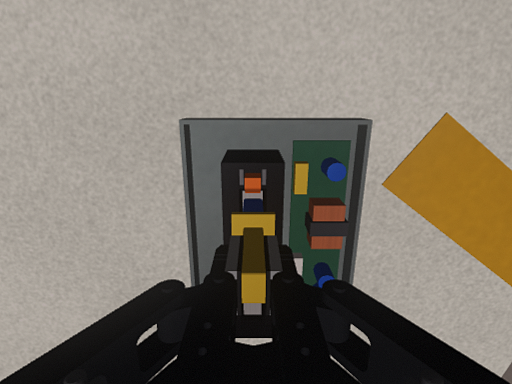

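The clip is at (252,183), the flange front edge at (253,214), and the block's +y end at 32.6 mm in tool x. The bay centre is about 0.7 mm further along -x than the carrier.

```bash
python3 -m creep '{"slide":[[-0.0007,-0.0004,0],[0,0,0.007],[0,0,0.007],[0,0,0.006],[0,0,0.005],[0,0,0]],"twist":[0,0,0,0,0,0]}'; python3 -m creep '{"slide":[[0,0,0.003],[0,0,0.003],[0,0,0]],"twist":[0,0,0]}';python3 -m creep '{"slide":[[0,0,0.002],[0,0,0]],"twist":[0,0]}'
```

```text
clock: 7.25
position: [0.5604, 0.0175, 0.1258]
ee_rot: [0.608, 0.794, -0.0, -0.0]
ft_force: [1.7, 0.6, -1.1]
grip_width: 0.122
grasp_force: 78.0
clock: 7.62
position: [0.5603, 0.0174, 0.12]
ee_rot: [0.608, 0.794, -0.0, -0.0]
ft_force: [-0.3, 0.6, -0.5]
grip_width: 0.127
grasp_force: 78.0
clock: 7.88
position: [0.5608, 0.0174, 0.1189]
ee_rot: [0.608, 0.794, 0.0, 0.0]
ft_force: [-1.4, 0.7, 5.5]
grip_width: 0.125
grasp_force: 79.0
```

Contact at TCP 0.119, which matches the leftover height in bay2. I'll go on to bay1.

```bash
python3 -m creep '{"slide":[[0,0,-0.01],[0,0,-0.021],[0,0,-0.021],[-0.025,0,0],[-0.025,0,0],[0,0,0],[0,0,0]],"twist":[0,0,0,0,0,0,0]}';python3 w.py w4; python3 rel.py w4
```

```text
clock: 8.75
position: [0.5734, -0.0302, 0.1704]
ee_rot: [0.608, 0.794, 0.0, -0.0]
ft_force: [-0.1, -0.8, -0.7]
grip_width: 0.129
grasp_force: 78.1
flange [  0.9 -12.8  16.3] [14.4 12.5 21.1]
orange [246 106  16  19 295] [69.3  0.2] [17.8 11.7] 0.2 [  60.4   -5.7 -143.3] [78.2  6.  92.1]
orange [246 169  15  17 239] [17.6 -0.1] [14.1 11.5] 0.2 [10.6 -5.9 82.4] [24.6  5.7 92.2]
block [ 222   95   64  149 5994] [17.1  0.2] [129.9  50.1] 0.0 [-47.8 -24.9  96.4] [ 82.1  25.2 104.4]
[ 0.5733633  -0.03015651  0.17039188] [-0.27093406  0.29646529 -0.61978427] 8.8
```

```bash
python3 -m creep '{"slide":[[-0.0004,0,0.012],[0,0,0.012],[0,0,0.008],[0,0,0.007],[0,0,0.006],[0,0,0]],"twist":[0,0,0,0,0,0]}'; python3 -m creep '{"slide":[[0,0,0.003],[0,0,0.003],[0,0,0]],"twist":[0,0,0]}';python3 -m creep '{"slide":[[0,0,0.002],[0,0,0]],"twist":[0,0]}';python3 -m creep '{"slide":[[0,0,0.001],[0,0,0]],"twist":[0,0]}'
```

```text
clock: 9.55
position: [0.5735, -0.0312, 0.1249]
ee_rot: [0.608, 0.794, -0.0, -0.0]
ft_force: [1.7, -0.7, -1.0]
grip_width: 0.127
grasp_force: 78.0
clock: 9.93
position: [0.5735, -0.0312, 0.1191]
ee_rot: [0.608, 0.794, -0.0, -0.0]
ft_force: [1.6, 0.9, -1.4]
grip_width: 0.123
grasp_force: 78.3
clock: 10.18
position: [0.574, -0.0314, 0.1189]
ee_rot: [0.608, 0.794, 0.001, 0.0]
ft_force: [-5.1, 0.6, 13.8]
grip_width: 0.129
grasp_force: 80.3
clock: 10.42
position: [0.5743, -0.0314, 0.1188]
ee_rot: [0.608, 0.794, 0.001, 0.0]
ft_force: [-6.8, 0.8, 22.3]
grip_width: 0.128
grasp_force: 81.6
```

Bay1 is blocked at the same height, so on to bay0.

```bash
python3 -m creep '{"slide":[[0,0,-0.01],[0,0,-0.022],[0,0,-0.022],[-0.025,0,0],[-0.025,0,0],[0,0,0],[0,0,0]],"twist":[0,0,0,0,0,0,0]}';python3 w.py w5; python3 rel.py w5
```

```text
clock: 11.3
position: [0.5864, -0.0788, 0.1701]
ee_rot: [0.608, 0.794, 0.0, -0.0]
ft_force: [0.0, 0.9, -0.2]
grip_width: 0.128
grasp_force: 78.1
flange [  0.7 -12.8  16. ] [14.5 12.5 21.2]
orange [245  30  18  25 403] [101.5   0.2] [46.5 11.5] 1.1 [  78.2   -5.4 -143.3] [124.7   6.2  92. ]
orange [246 105  16  20 309] [67.6  0.2] [14.4 11.7] 0.0 [60.4 -5.7 81.6] [74.8  6.  92.1]
orange [247 168  15  18 239] [44.4  0.7] [67.6 11.4] 0.4 [  10.6   -5.2 -143.3] [78.2  6.2 92. ]
block [ 220   22   68  212 9884] [47.8  0.2] [ 50.2 170.6] 89.9 [-37.5 -24.9  96.2] [133.1  25.4 104.2]
[ 0.58642046 -0.0788291   0.17010578] [-0.331491    0.77688652 -0.31031843] 11.35
```

```bash
python3 -m creep '{"slide":[[-0.0005,0.0002,0.012],[0,0,0.012],[0,0,0.008],[0,0,0.007],[0,0,0.006],[0,0,0]],"twist":[0,0,0,0,0,0]}'; python3 -m creep '{"slide":[[0,0,0.003],[0,0,0.003],[0,0,0.002],[0,0,0]],"twist":[0,0,0,0]}';python3 -m creep '{"slide":[[0,0,0.003],[0,0,0]],"twist":[0,0]}'
```

```text
clock: 12.1
position: [0.5869, -0.0799, 0.1249]
ee_rot: [0.608, 0.794, -0.0, -0.0]
ft_force: [0.9, 1.0, -0.7]
grip_width: 0.127
grasp_force: 78.1
clock: 12.6
position: [0.5868, -0.0799, 0.1171]
ee_rot: [0.608, 0.794, -0.0, -0.0]
ft_force: [0.7, 0.7, -0.4]
grip_width: 0.124
grasp_force: 78.1
clock: 12.85
position: [0.5868, -0.0799, 0.114]
ee_rot: [0.608, 0.794, -0.0, -0.0]
ft_force: [0.8, 0.5, -1.3]
grip_width: 0.123
grasp_force: 78.1
```

Bay0 is clear. I'll press on through the clip.

```bash
python3 -m creep '{"slide":[[0,0,0.003],[0,0,0.003],[0,0,0.003],[0,0,0.003],[0,0,0]],"twist":[0,0,0,0,0]}';python3 -m creep '{"slide":[[0,0,0.003],[0,0,0.002],[0,0,0.002],[0,0,0]],"twist":[0,0,0,0]}';python3 -m creep '{"slide":[[0,0,0.001],[0,0,0.001],[0,0,0]],"twist":[0,0,0]}'
```

```text
clock: 13.48
position: [0.587, -0.0803, 0.1022]
ee_rot: [0.608, 0.794, -0.0, 0.0]
ft_force: [0.7, -1.1, -0.6]
grip_width: 0.12
grasp_force: 78.3
clock: 13.98
position: [0.5868, -0.0801, 0.0949]
ee_rot: [0.608, 0.794, -0.0, -0.0]
ft_force: [2.4, -2.4, -0.9]
grip_width: 0.127
grasp_force: 78.1
clock: 14.35
position: [0.5868, -0.0795, 0.0931]
ee_rot: [0.608, 0.794, 0.0, -0.0]
ft_force: [0.8, -0.2, -0.8]
grip_width: 0.122
grasp_force: 78.5
```

```bash
python3 -m creep '{"slide":[[0,0,0.001],[0,0,0]],"twist":[0,0]}';python3 -m creep '{"slide":[[0,0,0.001],[0,0,0]],"twist":[0,0]}'; python3 w.py w6; python3 rel.py w6
```

```text
clock: 14.6
position: [0.5869, -0.0796, 0.093]
ee_rot: [0.608, 0.794, 0.0, -0.0]
ft_force: [-4.3, 2.7, 8.6]
grip_width: 0.127
grasp_force: 79.5
clock: 14.85
position: [0.5869, -0.0797, 0.0929]
ee_rot: [0.608, 0.794, 0.001, -0.0]
ft_force: [-8.3, 2.3, 17.8]
grip_width: 0.127
grasp_force: 80.9
flange [  0.9 -12.9  16.1] [14.5 12.5 21.1]
orange [240   0  27  29 717] [99.7 -0.9] [42.8 11.9] 2.5 [  78.3   -6.2 -143.3] [121.1   5.8  15. ]
orange [241 106  25  28 656] [69.9 -0.2] [16.7 12. ] 0.5 [  61.6   -6.2 -143.3] [78.3  5.8 14.9]
orange [242 197  22  24 488] [44.9 -0.2] [66.7 11.7] 0.3 [  11.6   -6.2 -143.3] [78.3  5.5 14.7]
block [  202     0   102   256 17501] [55.1 -0.1] [ 50.4 140.9] 89.9 [-15.4 -25.5  19. ] [125.5  25.   27.1]
[ 0.58694048 -0.07965818  0.09292778] [-7.9514258   2.41386546 17.15165841] 14.9
```

View pics/w6.png

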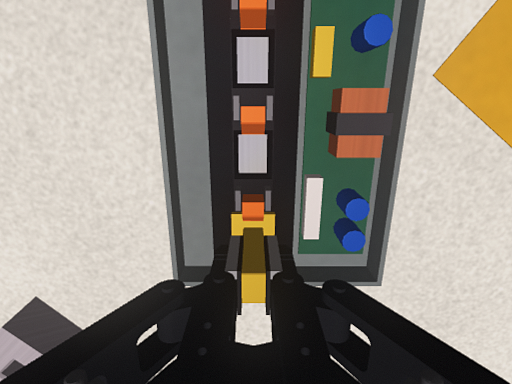

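The clip's nose sits over the flange at (253,210) and the carrier is bottomed at 0.093. Now the tug, in small steps.

```bash
python3 -m creep '{"slide":[[0,0,-0.002],[0,0,-0.001],[0,0,0]],"twist":[0,0,0]}';python3 -m creep '{"slide":[[0,0,-0.0007],[0,0,0]],"twist":[0,0]}'
```

```text
clock: 15.28
position: [0.5869, -0.0799, 0.0941]
ee_rot: [0.608, 0.794, -0.0, -0.0]
ft_force: [1.5, 0.4, -0.6]
grip_width: 0.122
grasp_force: 78.1
clock: 15.52
position: [0.5868, -0.0799, 0.0946]
ee_rot: [0.608, 0.794, -0.0, -0.0]
ft_force: [0.7, 0.5, -3.6]
grip_width: 0.124
grasp_force: 78.1
```

```bash
python3 -m creep '{"slide":[[0,0,-0.0005],[0,0,0]],"twist":[0,0]}';python3 -m creep '{"slide":[[0,0,-0.0003],[0,0,0],[0,0,0]],"twist":[0,0,0]}'
```

```text
clock: 15.78
position: [0.5866, -0.0799, 0.0948]
ee_rot: [0.608, 0.794, -0.0, -0.0]
ft_force: [3.1, -0.1, -11.6]
grip_width: 0.128
grasp_force: 77.8
clock: 16.15
position: [0.5865, -0.0798, 0.0951]
ee_rot: [0.608, 0.794, -0.0, -0.0]
ft_force: [4.7, 0.4, -18.8]
grip_width: 0.126
grasp_force: 77.7
```

```bash
python3 -m creep '{"slide":[[0,0,0.0015],[0,0,0.0005],[0,0,0]],"twist":[0,0,0]}';python3 -m creep '{"slide":[[0,0,0],[0,0,0],[0,0,0],[0,0,0]],"twist":[0,0,0,0]}' 60; python3 -m creep '{"slide":[[0,0,-0.01],[0,0,-0.03],[0,0,-0.04],[0,0,-0.04],[-0.03,0,-0.02],[-0.03,0,0],[0,0,0],[0,0,0]],"twist":[0,0,0,0,0,0,0,0]}';python3 w.py w7
```

```text
clock: 16.52
position: [0.5873, -0.08, 0.0946]
ee_rot: [0.608, 0.794, 0.0, 0.0]
ft_force: [-0.5, 0.7, -3.1]
grip_width: 0.122
grasp_force: 79.9
clock: 17.02
position: [0.5871, -0.08, 0.0939]
ee_rot: [0.608, 0.794, 0.0, 0.0]
ft_force: [-0.1, 0.4, -0.7]
grip_width: 0.596
grasp_force: 0.0
clock: 18.02
position: [0.6025, -0.1373, 0.2339]
ee_rot: [0.608, 0.794, 0.0, -0.0]
ft_force: [-0.7, 0.5, 0.1]
grip_width: 0.598
grasp_force: 0.0
```

View pics/w7.png

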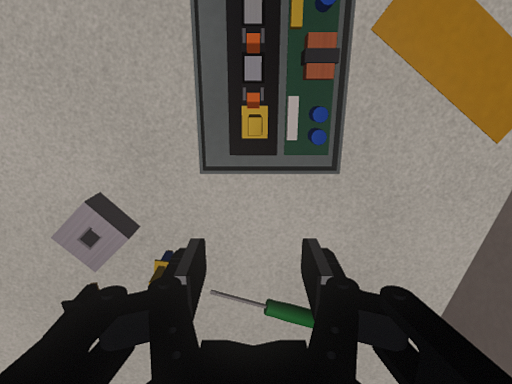

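```bash
python3 - <<'E'
from h import *
F=np.load("w7.npz");P={k:F[k] for k in("intrinsics","R","t")};X=cloud("wrist",F["D"],P)
I=cv2.imread("pics/w7.png");H=cv2.cvtColor(I,cv2.COLOR_BGR2HSV);h,s,v=[H[...,i] for i in range(3)]
y=(h>18)&(h<35)&(s>110)&(v>50)&(np.hypot(X[...,0]-.587,X[...,1]+.08)<.03)
for a,b in((.068,.082),(.118,.135)):
    p=X[y&(X[...,2]>a)&(X[...,2]<b)]
    if len(p): print(len(p),np.median(p[:,2]),cv2.minAreaRect(p[:,:2].astype(np.float32)*1000))
E
```

```text
560 0.07445303696085422 ((588.3902587890625, -81.89115905761719), (27.01656723022461, 33.01481628417969), 15.14242935180664)
265 0.12463731022641912 ((588.8624267578125, -81.26782989501953), (11.75169563293457, 15.544747352600098), 14.841458320617676)
```

The carrier at (255,120) is upright with its flange top at 74.5 mm. It sits under the clip, released, and the stand is empty.

```bash
python3 -c "from workcell import manip; print(manip.hand_in())"
```

```text
the job is handed in; nothing more can be done
None
```

The carrier is home in bay0, the clear bay, with the clip snapped over its flange; it held a tug that read 11.6 N and peaked near 19 N (under the 25 N limit), then I released it and handed the job in at about 18 s (no verdict was returned).

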